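Stow the mixed jar, then hold the tall vial down on the vortex mixer

ROBOT

A 6-joint arm with a two-finger parallel gripper is mounted at the origin on the work surface. World frame = base frame: x ahead of the robot, y to its left, z up, the work surface at z = 0. Lengths are in m, angles in rad, forces in N, time in s.
With the tool pointing down it reaches from about 0.225 to 0.875 m from the base axis. Payload 3.4 kg.
Tool frame: the origin (TCP) lies at the very end of the fingers, on their centre line; the grasp point (between the pads) lies behind it (manip.grasp_offset is the z of the grasp point in the tool frame, in m); z points along the fingers, y is the line along which they close (so a half turn about z gives the same grasp; the last joint's range is limited). The gripper opens to 85 mm and grips with 20 to 120 N. Pads are 22 mm wide; open, the fingers measure 114 mm over their backs; the gripper's body (76 mm by 85 mm) begins 54 mm behind the grasp point. The pads swing forward as they close: fully open they stand 13 mm farther back than shut.
Start: joints at [-1.323, 0.276, 1.505, -0, 1.361, -0.121], TCP at [0.207, -0.536, 0.231] pointing down, gripper open.
Joint ranges: [-2.89, 2.89], [-0.75, 2.08], [0.22, 2.7], [-1.18, 4.32], [0.11, 2.71], [-2.7, 2.7]. Speed limits (rad/s): [2.57, 2.57, 3.14, 3.14, 3.14, 3.14].

INTERFACE

Orientations are given as a unit quaternion [w, x, y, z].
In Python, from rig import manip gives the robot as it stands.
- The arm moves only by the shell command python3 -m pendant 'ROWS' [FORCE]. ROWS is JSON, a list of rows, each an object of numbers: "dx", "dy", "dz": the shift along the tool's x, y, z in m; "rx", "ry", "rz": the turn, a rotation vector about the tool's x, y, z in degrees; "hand": the finger opening in m, from 0 to 0.0854. In form: [{"dx": .., "dy": .., "dz": .., "rx": .., "ry": .., "rz": .., "hand": ..}, ...]. A call has 1 to 12 rows; each row shifts and turns the commanded pose from where the row before left it, along the tool's axes as they then stand; what a row does not reach is not made up. A row lasts 1/12 s, in which the tool goes at most 41.7 mm and 7.16 degrees, less where a joint would pass 70% of its speed; a pose out of reach is approached as far as the arm can. A call is refused whole if a number of a shift passes 0.0417 or a number of a turn 7.16, either way. A call with a gripper value outside its range is refused whole. The fingers move at their own pace and stop on an object; FORCE is the grip in N (left out, the last holds). Time passes only in rows, so rows that do not move let the fingers close. It gives the time, the measured TCP pose, the force, the opening and the grip force at its end, in the units of the state.
- manip.get_state(): the state, without advancing time (a new reading comes with each control period).
- manip.get_image(name): name is "side" or "top"; returns a dict with "frame" (384x512x3 uint8, red, green, blue), "fx", "fy", "cx", "cy" (pixels), "distortion" ([k1, k2, p1, p2, k3] as OpenCV has them; the pictures are not rectified), "position" and "attitude" of the camera in the world. Camera axes: x right, y up, looking along -z (the intrinsics and any distortion apply to the point x, -y, -z); pixel columns grow to the right and rows downward; lengths in m; the calibration is good to about 2 mm. A picture is of the moment at which its call begins. There is no depth.
- manip.sign_off(): hands the job in; it is judged then, once.
The state is a dict: "clock": time; "qpos": joint angles; "qd": joint speeds; "effort": joint torques, N m; "position": TCP position; "ee_rot": TCP orientation; "contact_force": force on the tool from outside, world axes, zero at the start; "moment": the same for the moment, N m; "width": finger opening in m; "gripper_force": force on a finger pad.
Only numpy, scipy, OpenCV 4.12 (cv2) and the standard library are available. Lean on these libraries where they do the work, as an engineer would, in place of code of your own. Each camera call takes 0.05 s, during which the arm holds its last target. There are 200 camera calls.

TASK

The jar standing in the cup of the vortex mixer is done: put it back, standing, in its own slot in the wooden rack. Then take the tall vial out of the rack and, holding it upright in the gripper, press it down into the mixer's cup until the sprung cup is firmly on its stop, without leaning on the glass any harder than that needs. The program finishes while still gripping the vial and holding the cup down with it; leave everything else standing where it is.

Things in the scene. Friction and masses are not known exactly. Their poses are not given: they have to be found in the camera images.
- mixer: Touch-operated vortex mixer, white cast housing 122 mm wide (y), 170 mm deep and 108 mm high, knob and switch on its sloping front panel, standing firmly on the bench. Origin on the bench straight below the axis of its cup, z up, x away from the front panel.
- cup (a joint): How far the mixer's sprung cup is pushed down, in m: 0 at rest, 0.006 on its hard stop. It starts to give at about 4 N, needs about 9.5 N to reach the stop, and springs back up when let go; 14 to 20 N holds it firmly on the stop.
- cup_seat (a point): Centre of the flat floor inside the cup, on the mixer's axis, 140 mm above the bench when the cup is up (it sinks with the cup). The black rubber cup is 53 mm wide below and 58 mm across its rim; its round well is about 45 mm wide at the floor, 50 mm at the rim, and the rim is 17 mm above the floor.
- rack: Fixed beech block 64 x 282 x 42 mm high, origin on the bench under its centre, z up. Five upright bores in a row along its y axis at +108, +54, 0, -54, -108 mm, each 30 mm deep (floor 12 mm above the bench) with a 2 mm chamfer: the end ones 42 mm wide for jars, the inner ones 32 mm for vials. Labels with a disc as wide as the bore are on its -x face.
- jar_slot (a point): Centre of the mouth of the empty 42 mm bore at the rack's y = +108 mm, on the block's top (42 mm above the bench): the jar's own slot.
- jar: Amber glass jar with a black screw cap and a blank label, 38 mm wide, 78 mm tall, about 0.1 kg, standing in the mixer's cup at the start. Origin at the centre of its underside, z up. Straight glass up to 50 mm, cap 35 mm wide from 60 to 78 mm.
- tall_vial: Amber glass vial with a black screw cap, 28 mm wide and 98 mm tall (the only tall one), about 0.07 kg, standing in an inner bore of the rack, at the rack's y = +54 or -54 mm. Origin at the centre of its underside, z up. Straight glass up to 70 mm, cap 24 mm wide from 80 to 98 mm.
- jar2: Bystander: another jar like the first, in the rack's bore at y = -108 mm. Origin under its centre.
- short_vial: Bystander: vial 28 mm wide and 62 mm tall in the other inner bore (+54 or -54 mm) of the rack. Origin under its centre.
- brush_pot: Bystander: steel tumbler 80 mm wide, 125 mm tall, with brushes up to 250 mm. Origin under its centre.
- spray_can: Bystander: spray can 66 mm wide, 200 mm tall. Origin under its centre.
- reagent: Bystander: small bottle 32 mm wide, 70 mm tall, near the mixer. Origin under its centre.
- tape: Bystander: roll of paper tape, 70 mm wide, 24 mm high, lying flat near the mixer. Origin under its centre.
- palette_knife: Bystander: palette knife about 185 mm long, 13 mm thick, lying in front of the rack. Origin under the middle of it.
Mind the look-alikes: they are no part of the job. Leave any blue look-alike of the jar alone. What is shaped like the tall_vial but red is not meant.

How it is judged:
By the outcome, as a careful person would: the job done as asked, in the order asked, and still so for the second after the job is handed in, while the arm keeps its last pose, push and grip.
It also fails if it takes over 72 s, if anything falls off the work surface, if the arm or the gripper's body presses on something with over 40 N, if the wrist force passes 120 N, or if a joint passes its speed limit or range.

## Working session

There is one attempt and no reset: what is moved stays moved. The work goes in short steps, Python scripts to look and compute and a shell command to move; the robot and the scene stay as the last step left them, time stands still between calls to the robot, and variables do not carry over. Pictures are saved under pics/ and viewed, at most 14 in all, crops included, and the job is handed in when it is done.

```bash
ls; mkdir -p pics
cat > h.py <<'E'
import numpy as np, cv2, json
from scipy.spatial.transform import Rotation as R
from rig import manip
def rot(q): return R.from_quat([q[1],q[2],q[3],q[0]])
def grab(n,f):
    im=manip.get_image(n); fr=im.pop("frame"); cv2.imwrite(f"pics/{f}.png",fr[:,:,::-1])
    json.dump({k:np.asarray(v).tolist() for k,v in im.items()},open(f"{n}.json","w")); return fr
def cam(n):
    c=json.load(open(f"{n}.json")); K=np.array([[c["fx"],0,c["cx"]],[0,c["fy"],c["cy"]],[0,0,1]])
    a=np.array(c["attitude"]); M=rot(a).as_matrix() if a.size==4 else a
    return K,np.array(c["distortion"]),np.array(c["position"]),M
def ray(n,uv,z):
    "world point on plane z for pixel"
    K,D,p,M=cam(n); x=cv2.undistortPoints(np.array([[uv]],float),K,D)[0,0]
    d=M@np.array([x[0],-x[1],-1]); return p+d*(z-p[2])/d[2]
def proj(n,P):
    K,D,p,M=cam(n); c=(np.atleast_2d(P)-p)@M; c=c*[1,-1,-1]
    return cv2.projectPoints(c,np.zeros(3),np.zeros(3),K,D)[0][:,0]
E
python3 - <<'E'
from h import *
for n in("top","side"):
    f=grab(n,n+"0"); print(f.shape,open(n+".json").read())
    cv2.imwrite(f"pics/{n}0b.png",cv2.resize(f[:,:,::-1],(800,600),interpolation=cv2.INTER_CUBIC))
s=manip.get_state(); print(s, manip.grasp_offset)
E
```

```text
pics
(384, 512, 3) {"fx": 414.58590453002654, "fy": 414.58590453002654, "cx": 255.78873041072532, "cy": 192.1607847193326, "distortion": [-0.1397094638633117, 0.0, 0.0, 0.0, 0.0], "position": [0.37044593506713236, 0.011246469615101376, 1.386577691294373], "attitude": [0.7081497727924781, 0.03427512539795386, -0.04381736345328505, -0.7038672841757309]}
(384, 512, 3) {"fx": 495.4575884930777, "fy": 495.4575884930777, "cx": 260.74292354878634, "cy": 192.60987509097436, "distortion": [0.0017599820486835398, 0.0, 0.0, 0.0, 0.0], "position": [0.10484376394417975, -1.106278549915589, 1.0299647888320194], "attitude": [0.8869431873393592, 0.42762147900520275, -0.08426859827327414, -0.15287398886258893]}
{'clock': 0.1, 'qpos': array([-1.32302944e+00,  2.76548686e-01,  1.50601319e+00,  4.56656594e-06,
        1.36068845e+00, -1.21000260e-01]), 'qd': array([-0.0001287 , -0.00271687, -0.0032458 ,  0.00123118, -0.00095844,
        0.00078879]), 'effort': array([ 1.13449671e-03, -4.17699373e+01, -2.46404457e+01, -1.21904045e-04,
        5.84469584e-03,  1.40974993e-05]), 'position': array([ 0.20714862, -0.53588884,  0.2305139 ]), 'ee_rot': array([-8.27313116e-04,  9.83049204e-01,  1.83340056e-01, -5.02710138e-05]), 'contact_force': array([-0.63135463,  0.30634235,  0.39614868]), 'moment': array([-0.00149897, -0.02158316,  0.00324139]), 'gripper_force': 0.0, 'width': 0.08536091928929208} -0.0187
```

View pics/top0b.png

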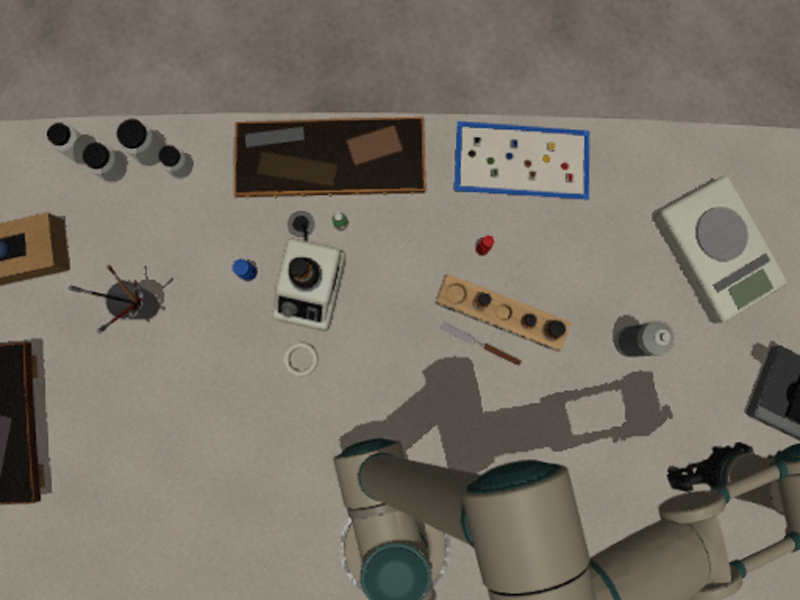

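View pics/side0b.png

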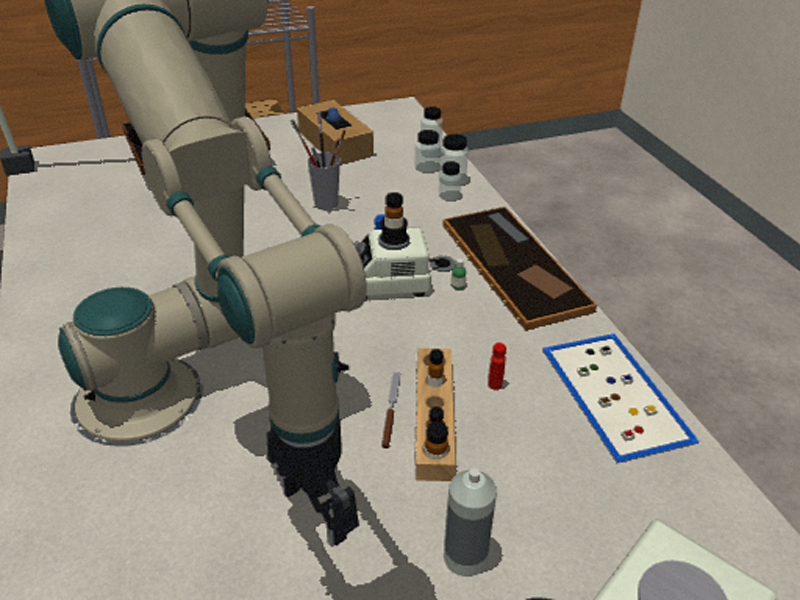

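The top view shows the rack, running from its empty jar slot at (456,293) to jar2 at (555,329). The mixer with the jar is at (304,272), the blue look-alike at (244,269) and the red vial at (485,245), all in 800x600 pixels. I'll take enlarged crops for measuring.

Run:
```python
from h import *
def crop(f,x,y,w,h): return cv2.resize(cv2.imread(f"pics/{f}.png")[y:y+h,x:x+w],(800,h*800//w),interpolation=cv2.INTER_CUBIC)
a=crop("top0",275,170,100,60); b=crop("top0",165,130,100,12)
cv2.imwrite("pics/c1.png",crop("top0",275,165,100,70))
cv2.imwrite("pics/c2.png",np.hstack([cv2.resize(cv2.imread("pics/top0.png")[145:215,165:230],None,fx=6,fy=6,interpolation=cv2.INTER_CUBIC),cv2.resize(cv2.imread("pics/side0.png")[115:185,225:291],None,fx=6,fy=6,interpolation=cv2.INTER_CUBIC)]))
cv2.imwrite("pics/c3.png",cv2.resize(cv2.imread("pics/side0.png")[215:315,235:335],None,fx=6,fy=6,interpolation=cv2.INTER_CUBIC))
```

```text
(no output)
```

View pics/c1.png

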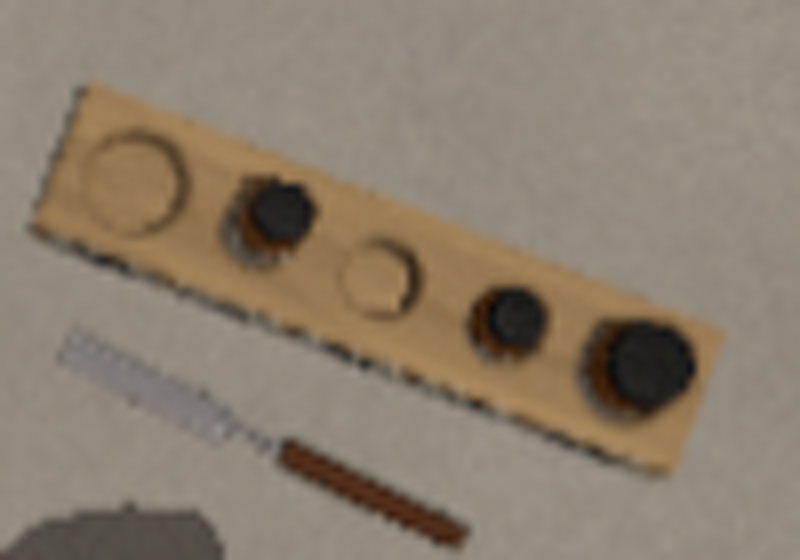

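View pics/c2.png

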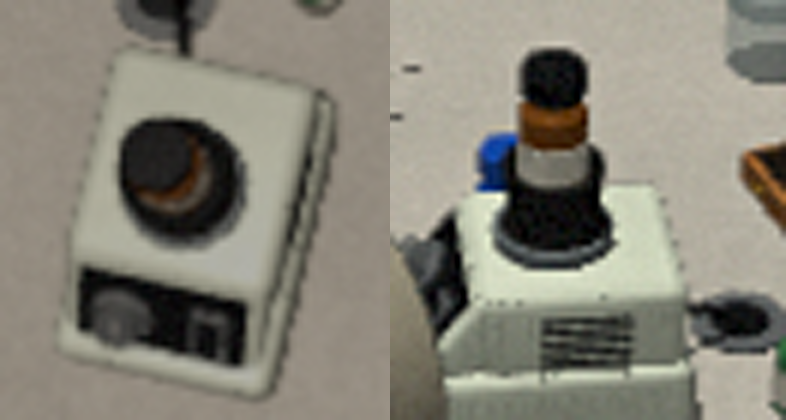

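View pics/c3.png

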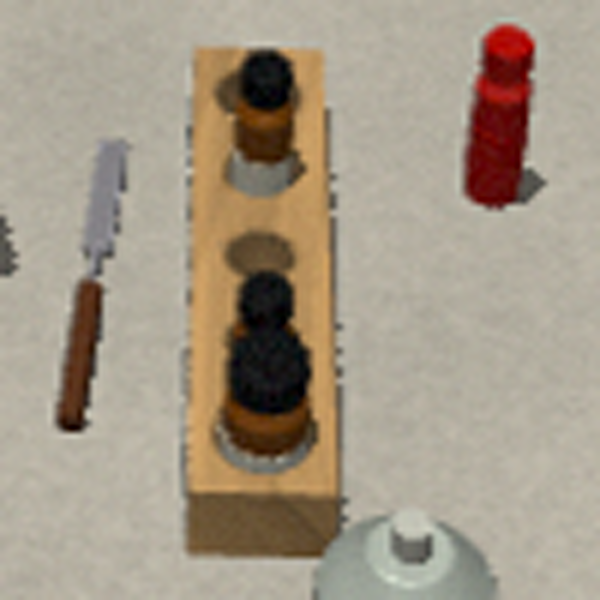

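The rack crop shows the tall vial at the rack's y=+54, beside the empty jar slot, with the short vial at -54. The mixer crop shows the jar cap at about (160,156) in the left half. Next I fit the poses.

```bash
cat > fit.py <<'E'
from h import *
from scipy.optimize import least_squares
t1=lambda u,v:(275+(u+.5)/8-.5,165+(v+.5)/8-.5)
t2=lambda u,v:(165+(u+.5)/6-.5,145+(v+.5)/6-.5)
s2=lambda u,v:(225+(u-390+.5)/6-.5,115+(v+.5)/6-.5)
s3=lambda u,v:(235+(u+.5)/6-.5,215+(v+.5)/6-.5)
A=[(-.032,.141,.042),(.032,.141,.042),(.032,-.141,.042),(0,.108,.042),(0,0,.042),(0,.054,.110)]
At=[t1(32,228),t1(88,82),t1(727,330),t1(136,184),t1(382,279),t1(281,211)]
B=[(-.032,.141,.042),(.032,.141,.042),(-.032,-.141,.042),(.032,-.141,.042),(0,0,.042),(0,.054,.110)]
Bs=[s3(194,48),s3(322,48),s3(187,492),s3(340,492),s3(258,255),s3(267,72)]
def world(p,L): return R.from_euler('z',p[2]).apply(np.array(L))+[p[0],p[1],0]
def res(p,full=1):
    return np.r_[proj("top",world(p,A))-At, proj("side",world(p,B))-Bs]
def fit(which):
    f=lambda p: (res(p)[:6] if which=="t" else res(p)[6:] if which=="s" else res(p)).ravel()
    return least_squares(f,[.4,-.15,-.3],x_scale=.01)
for w in("t","s","b"):
    r=fit(w); print(w,r.x.round(4)); print(r.fun.reshape(-1,2).round(1).tolist())
r=fit("b"); p=r.x
print("slot",world(p,[(0,.108,.042)]),"vial",world(p,[(0,.054,0)]))
E
python3 - <<'E'
from fit import *
print("jar top",ray("top",t2(160,156),.218),"side",ray("side",s2(554,66),.218))
for c,z in [((125,50),.108),((318,92),.108),((85,265),.108)]: print(ray("top",t2(*c),z))
print("slot t/s",ray("top",t1(136,184),.042), "ctr t/s",ray("top",t1(382,279),.042),ray("side",s3(258,255),.042))
print("vial t/s",ray("top",t1(281,211),.110),ray("side",s3(267,72),.110))
s=manip.get_state();print(rot(s["ee_rot"]).as_matrix().round(3))
E
```

```text
t [ 0.4973 -0.2244 -0.3638]
[[0.1, -0.1], [-0.0, 0.1], [-0.2, -0.1], [-0.0, -0.0], [-0.1, -0.0], [0.2, 0.2]]
s [ 0.4981 -0.2232 -0.3684]
[[-0.1, -0.0], [-0.0, 0.5], [0.2, 0.0], [-0.2, 0.7], [0.4, -0.2], [-0.3, -1.1]]
b [ 0.4976 -0.2239 -0.3666]
[[-0.1, -0.3], [-0.1, -0.1], [-0.4, -0.0], [-0.2, -0.2], [-0.2, -0.1], [0.0, 0.0], [-0.2, 0.2], [-0.1, 0.7], [0.2, 0.3], [-0.1, 0.9], [0.3, 0.0], [-0.4, -0.9]]
slot [[ 0.53634276 -0.12305043  0.042     ]] vial [[ 0.51698726 -0.17346238  0.        ]]
jar top [0.56092474 0.18054981 0.218     ] side [0.56336541 0.18573785 0.218     ]
[0.63505053 0.21637779 0.108     ]
[0.61317049 0.11457182 0.108     ]
[0.52140694 0.23425278 0.108     ]
slot t/s [ 0.53563969 -0.12361086  0.042     ] ctr t/s [ 0.49719128 -0.22462685  0.042     ] [ 0.49679165 -0.22352252  0.042     ]
vial t/s [ 0.5171178  -0.17337625  0.11      ] [ 0.51665719 -0.17725265  0.11      ]
[[ 0.933  0.36  -0.   ]
 [ 0.36  -0.933  0.002]
 [ 0.    -0.002 -1.   ]]
```

```bash
python3 -m pendant '[{"dz":-0.02,"rz":-6.87},{"dz":-0.02,"rz":-6.87},{"dz":-0.02,"rz":-6.87},{"dz":-0.02,"rz":-6.87},{"dz":-0.01,"rz":-6.87},{"rz":-6.87},{"rz":-6.87},{}]' 60
cat > go.py <<'E'
from h import *
import sys
# remaining shift in tool axes to a world TCP target, yaw error of tool y to target
t=np.array([float(x) for x in sys.argv[1:4]]); s=manip.get_state(); r=rot(s["ee_rot"])
M=r.as_matrix(); yt=np.radians(-20.84); want=np.array([[-np.sin(yt)*-1*-1,np.cos(yt),0]])
T=np.column_stack([np.cross([np.cos(yt),np.sin(yt),0],[0,0,-1]),[np.cos(yt),np.sin(yt),0],[0,0,-1]])
print("clock",round(s["clock"],2),"pos",s["position"].round(4),"shift",(M.T@(t-s["position"])).round(4),"turn deg",(R.from_matrix(M.T@T).as_rotvec(degrees=True)).round(2),"w",s["width"].round(4),"F",s["contact_force"].round(2),s["gripper_force"])
E
python3 go.py .5615 .1815 .31
```

```text
invalid input
Traceback (most recent call last):
  File "go.py", line 7, in <module>
    print("clock",round(s["clock"],2),"pos",s["position"].round(4),"shift",(M.T@(t-s["position"])).round(4),"turn deg",(R.from_matrix(M.T@T).as_rotvec(degrees=True)).round(2),"w",s["width"].round(4),"F",s["contact_force"].round(2),s["gripper_force"])
                                                                                                                                                                                   ^^^^^^^^^^^^^^^^
AttributeError: 'float' object has no attribute 'round'
```

```bash
sed -i 's/s\["width"\].round(4)/round(s["width"],4)/' go.py; python3 -m pendant '[{"dz":-0.02,"rz":-6.87},{"dz":-0.02,"rz":-6.87},{"dz":-0.02,"rz":-6.87},{"dz":-0.02,"rz":-6.87},{"dz":-0.01,"rz":-6.87},{"rz":-6.87},{"rz":-6.87},{"dz":0}]' 60
python3 go.py .5615 .1815 .31
```

```text
clock 0.1 pos [ 0.2071 -0.5359  0.2305] shift [ 0.5891 -0.5416 -0.0785] turn deg [ -0.08  -0.05 -48.03] w 0.0854 F [-0.63  0.31  0.4 ] 0.0invalid input
```

```bash
python3 -m pendant '[{"dx":0,"dy":0,"dz":-0.02,"rx":0,"ry":0,"rz":-6.87,"hand":0.085}]' 60; echo; python3 go.py .5615 .1815 .31
```

```text
clock: 0.18
position: [0.2066, -0.5337, 0.2472]
ee_rot: [-0.005, 0.97, 0.243, 0.0]
contact_force: [0.1, -0.9, -1.3]
width: 0.0851
gripper_force: 0.0

clock 0.18 pos [ 0.2066 -0.5337  0.2472] shift [ 0.6501 -0.4642 -0.057 ] turn deg [ -0.46  -0.32 -41.05] w 0.0851 F [ 0.15 -0.9  -1.34] 0.0
```

```bash
python3 -m pendant '[{"dx":0,"dy":0,"dz":-0.02,"rx":0,"ry":0,"rz":-6.84,"hand":0.085},{"dx":0,"dy":0,"dz":-0.02,"rx":0,"ry":0,"rz":-6.84,"hand":0.085},{"dx":0,"dy":0,"dz":-0.02,"rx":0,"ry":0,"rz":-6.84,"hand":0.085},{"dx":0,"dy":0,"dz":0,"rx":0,"ry":0,"rz":-6.84,"hand":0.085},{"dx":0,"dy":0,"dz":0,"rx":0,"ry":0,"rz":-6.84,"hand":0.085},{"dx":0,"dy":0,"dz":0,"rx":0,"ry":0,"rz":-6.84,"hand":0.085},{"dx":0,"dy":0,"dz":0,"rx":0,"ry":0,"rz":0,"hand":0.085}]'; python3 go.py .5615 .1815 .31
```

```text
clock: 0.77
position: [0.2072, -0.5361, 0.311]
ee_rot: [-0.0, 0.823, 0.567, 0.0]
contact_force: [0.1, -0.7, -0.5]
width: 0.0853
gripper_force: 0.0
clock 0.77 pos [ 0.2072 -0.5361  0.311 ] shift [0.7967 0.0757 0.0014] turn deg [-0.02 -0.04 -0.01] w 0.0853 F [ 0.14 -0.68 -0.49] 0.0
```

```bash
python3 -m pendant '[{"dx":0.015,"dy":0.0015,"dz":0,"rx":0,"ry":0,"rz":0,"hand":0.085},{"dx":0.03,"dy":0.003,"dz":0,"rx":0,"ry":0,"rz":0,"hand":0.085},{"dx":0.037,"dy":0.0035,"dz":0,"rx":0,"ry":0,"rz":0,"hand":0.085},{"dx":0.037,"dy":0.0035,"dz":0,"rx":0,"ry":0,"rz":0,"hand":0.085},{"dx":0.037,"dy":0.0035,"dz":0,"rx":0,"ry":0,"rz":0,"hand":0.085},{"dx":0.037,"dy":0.0035,"dz":0,"rx":0,"ry":0,"rz":0,"hand":0.085},{"dx":0.037,"dy":0.0035,"dz":0,"rx":0,"ry":0,"rz":0,"hand":0.085},{"dx":0.037,"dy":0.0035,"dz":0,"rx":0,"ry":0,"rz":0,"hand":0.085},{"dx":0.037,"dy":0.0035,"dz":0,"rx":0,"ry":0,"rz":0,"hand":0.085},{"dx":0.037,"dy":0.0035,"dz":0,"rx":0,"ry":0,"rz":0,"hand":0.085},{"dx":0.037,"dy":0.0035,"dz":0,"rx":0,"ry":0,"rz":0,"hand":0.085},{"dx":0.037,"dy":0.0035,"dz":0,"rx":0,"ry":0,"rz":0,"hand":0.085}]'; python3 go.py .5615 .1815 .31
```

```text
clock: 1.77
position: [0.3924, -0.1601, 0.3112]
ee_rot: [-0.0, 0.825, 0.565, 0.0]
contact_force: [0.6, -1.2, -0.5]
width: 0.0851
gripper_force: 0.0
clock 1.77 pos [ 0.3924 -0.1601  0.3112] shift [0.3796 0.0346 0.0014] turn deg [-0.01 -0.02 -0.29] w 0.0851 F [ 0.56 -1.25 -0.51] 0.0
```

```bash
python3 -m pendant '[{"dx":0.037,"dy":0.0035,"dz":0,"rx":0,"ry":0,"rz":0,"hand":0.085},{"dx":0.037,"dy":0.0035,"dz":0,"rx":0,"ry":0,"rz":0,"hand":0.085},{"dx":0.037,"dy":0.0035,"dz":0,"rx":0,"ry":0,"rz":0,"hand":0.085},{"dx":0.037,"dy":0.0035,"dz":0,"rx":0,"ry":0,"rz":0,"hand":0.085},{"dx":0.037,"dy":0.0035,"dz":0,"rx":0,"ry":0,"rz":0,"hand":0.085},{"dx":0.037,"dy":0.0035,"dz":0,"rx":0,"ry":0,"rz":0,"hand":0.085},{"dx":0.037,"dy":0.0035,"dz":0,"rx":0,"ry":0,"rz":0,"hand":0.085},{"dx":0.037,"dy":0.0035,"dz":0,"rx":0,"ry":0,"rz":0,"hand":0.085},{"dx":0.037,"dy":0.0035,"dz":0,"rx":0,"ry":0,"rz":0,"hand":0.085},{"dx":0.02,"dy":0.002,"dz":0,"rx":0,"ry":0,"rz":0,"hand":0.085},{"dx":0,"dy":0,"dz":0,"rx":0,"ry":0,"rz":0,"hand":0.085}]'; python3 go.py .5615 .1815 .31
python3 - <<'E'
from h import *
grab("side","side1");s=manip.get_state(); print(proj("side",s["position"]))
cv2.imwrite("pics/s1.png",cv2.resize(cv2.imread("pics/side1.png")[60:190,190:330],None,fx=4.5,fy=4.5,interpolation=cv2.INTER_CUBIC))
E
```

```text
clock: 2.68
position: [0.5507, 0.1593, 0.3101]
ee_rot: [-0.001, 0.823, 0.567, 0.0]
contact_force: [1.1, -0.8, -0.2]
width: 0.085
gripper_force: 0.0
clock 2.68 pos [0.5507 0.1593 0.3101] shift [0.0246 0.0022 0.0002] turn deg [-0.1  -0.11 -0.01] w 0.085 F [ 1.14 -0.78 -0.18] 0.0
[[251.01354259 104.42886851]]
```

View pics/s1.png

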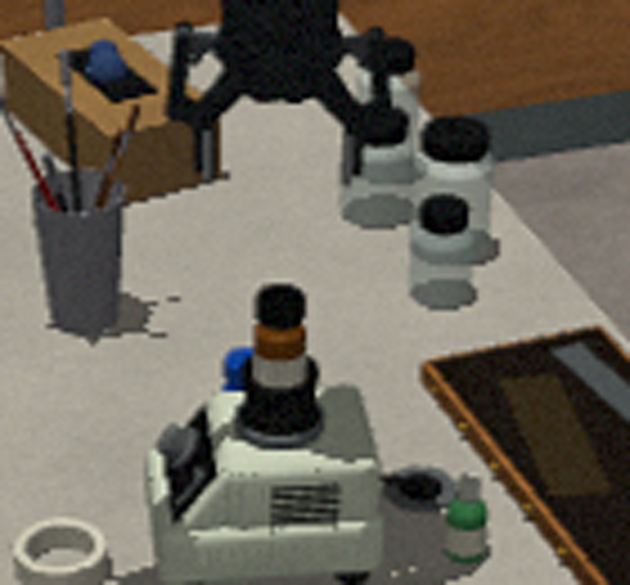

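The open fingertips are at crop (207,180) and (355,185), and their midpoint lines up with the jar axis at about (281,300). The tips sit about 10 mm behind the TCP when open, as described.

```bash
python3 -m pendant '[{"dx":0.0125,"dy":0.001,"dz":0,"rx":0,"ry":0,"rz":0,"hand":0.085},{"dx":0.0125,"dy":0.0015,"dz":0,"rx":0,"ry":0,"rz":0,"hand":0.085},{"dx":0,"dy":0,"dz":0.02,"rx":0,"ry":0,"rz":0,"hand":0.085},{"dx":0,"dy":0,"dz":0.02,"rx":0,"ry":0,"rz":0,"hand":0.085},{"dx":0,"dy":0,"dz":0.01,"rx":0,"ry":0,"rz":0,"hand":0.085},{"dx":0,"dy":0,"dz":0,"rx":0,"ry":0,"rz":0,"hand":0.085},{"dx":0,"dy":0,"dz":0,"rx":0,"ry":0,"rz":0,"hand":0.085}]'; python3 go.py .562 .182 .171
python3 - <<'E'
from h import *
grab("side","side2");grab("top","top2");s=manip.get_state(); print(proj("side",s["position"]),proj("top",s["position"]))
a=cv2.resize(cv2.imread("pics/side2.png")[85:175,220:286],None,fx=6,fy=6,interpolation=cv2.INTER_CUBIC)
b=cv2.resize(cv2.imread("pics/top2.png")[125:215,165:231],None,fx=6,fy=6,interpolation=cv2.INTER_CUBIC)
cv2.imwrite("pics/s2.png",np.hstack([a,b]))
E
```

```text
clock: 3.32
position: [0.5614, 0.1769, 0.2612]
ee_rot: [-0.0, 0.824, 0.566, -0.0]
contact_force: [0.3, -0.5, -0.9]
width: 0.085
gripper_force: 0.0
clock 3.32 pos [0.5614 0.1769 0.2612] shift [ 0.005  -0.0012  0.0902] turn deg [-0.03  0.02 -0.18] w 0.085 F [ 0.32 -0.53 -0.93] 0.0
[[252.59014534 114.58044835]] [[190.24747683 167.51300916]]
```

View pics/s2.png

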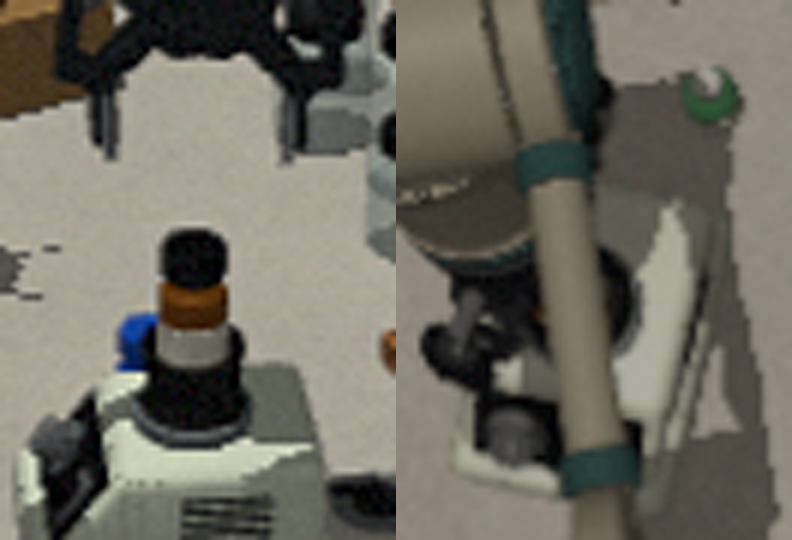

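The fingers straddle the jar: their midpoint is at about x=197 and the jar at 194. The arm blocks the top view. I'm going down and closing.

```bash
python3 -m pendant '[{"dx":0.005,"dy":-0.001,"dz":0.01,"rx":0,"ry":0,"rz":0,"hand":0.085},{"dx":0,"dy":0,"dz":0.02,"rx":0,"ry":0,"rz":0,"hand":0.085},{"dx":0,"dy":0,"dz":0.02,"rx":0,"ry":0,"rz":0,"hand":0.085},{"dx":0,"dy":0,"dz":0.02,"rx":0,"ry":0,"rz":0,"hand":0.085},{"dx":0,"dy":0,"dz":0.015,"rx":0,"ry":0,"rz":0,"hand":0.085},{"dx":0,"dy":0,"dz":0.005,"rx":0,"ry":0,"rz":0,"hand":0.085},{"dx":0,"dy":0,"dz":0,"rx":0,"ry":0,"rz":0,"hand":0.085}]'; python3 go.py .562 .182 .171;
python3 -m pendant '[{"dx":0,"dy":0,"dz":0,"rx":0,"ry":0,"rz":0,"hand":0.045},{"dx":0,"dy":0,"dz":0,"rx":0,"ry":0,"rz":0,"hand":0.045},{"dx":0,"dy":0,"dz":0,"rx":0,"ry":0,"rz":0,"hand":0.045},{"dx":0,"dy":0,"dz":0,"rx":0,"ry":0,"rz":0,"hand":0.045},{"dx":0,"dy":0,"dz":0,"rx":0,"ry":0,"rz":0,"hand":0.02},{"dx":0,"dy":0,"dz":0,"rx":0,"ry":0,"rz":0,"hand":0.02},{"dx":0,"dy":0,"dz":0,"rx":0,"ry":0,"rz":0,"hand":0.02},{"dx":0,"dy":0,"dz":0,"rx":0,"ry":0,"rz":0,"hand":0.02}]' 30;python3 go.py .562 .182 .171
```

```text
clock: 4.0
position: [0.5616, 0.1823, 0.17]
ee_rot: [-0.001, 0.824, 0.567, -0.001]
contact_force: [0.5, -0.2, 0.3]
width: 0.0851
gripper_force: 0.0
clock 4.0 pos [0.5616 0.1823 0.17  ] shift [-0.0001  0.0005 -0.001 ] turn deg [-0.12  0.07 -0.12] w 0.0851 F [ 0.47 -0.21  0.27] 0.0
clock: 4.67
position: [0.5626, 0.1823, 0.1719]
ee_rot: [0.0, 0.824, 0.567, 0.001]
contact_force: [-0.7, 0.3, 3.9]
width: 0.0367
gripper_force: 30.6
clock 4.67 pos [0.5626 0.1823 0.1719] shift [-0.0005 -0.0004  0.0009] turn deg [ 0.05 -0.04 -0.12] w 0.0367 F [-0.68  0.27  3.9 ] 30.647594332695007
```

```bash
python3 -m pendant '[{"dx":0,"dy":0,"dz":0,"rx":0,"ry":0,"rz":0,"hand":0.02},{"dx":0,"dy":0,"dz":0,"rx":0,"ry":0,"rz":0,"hand":0.02},{"dx":0,"dy":0,"dz":-0.005,"rx":0,"ry":0,"rz":0,"hand":0.02},{"dx":0,"dy":0,"dz":-0.01,"rx":0,"ry":0,"rz":0,"hand":0.02},{"dx":0,"dy":0,"dz":-0.02,"rx":0,"ry":0,"rz":0,"hand":0.02},{"dx":0,"dy":0,"dz":-0.02,"rx":0,"ry":0,"rz":0,"hand":0.02},{"dx":0,"dy":0,"dz":-0.015,"rx":0,"ry":0,"rz":0,"hand":0.02},{"dx":0,"dy":0,"dz":0,"rx":0,"ry":0,"rz":0,"hand":0.02}]' 45;python3 go.py .5353 -.1235 .24
python3 - <<'E'
from h import *
grab("side","side3");grab("top","top3");s=manip.get_state(); print(proj("side",s["position"]),proj("top",s["position"]))
a=cv2.resize(cv2.imread("pics/side3.png")[85:175,220:286],None,fx=6,fy=6,interpolation=cv2.INTER_CUBIC)
b=cv2.resize(cv2.imread("pics/top3.png")[125:215,165:231],None,fx=6,fy=6,interpolation=cv2.INTER_CUBIC)
cv2.imwrite("pics/s3.png",np.hstack([a,b]))
E
```

```text
clock: 5.33
position: [0.5642, 0.1825, 0.245]
ee_rot: [0.001, 0.824, 0.567, 0.003]
contact_force: [0.1, -0.2, -0.4]
width: 0.0363
gripper_force: 46.8
clock 5.33 pos [0.5642 0.1825 0.245 ] shift [-0.2961  0.0825  0.0045] turn deg [ 0.33 -0.19 -0.12] w 0.0363 F [ 0.09 -0.24 -0.39] 46.81910991668701
[[252.03812912 119.74489391]] [[189.54317606 168.74195409]]
```

View pics/s3.png

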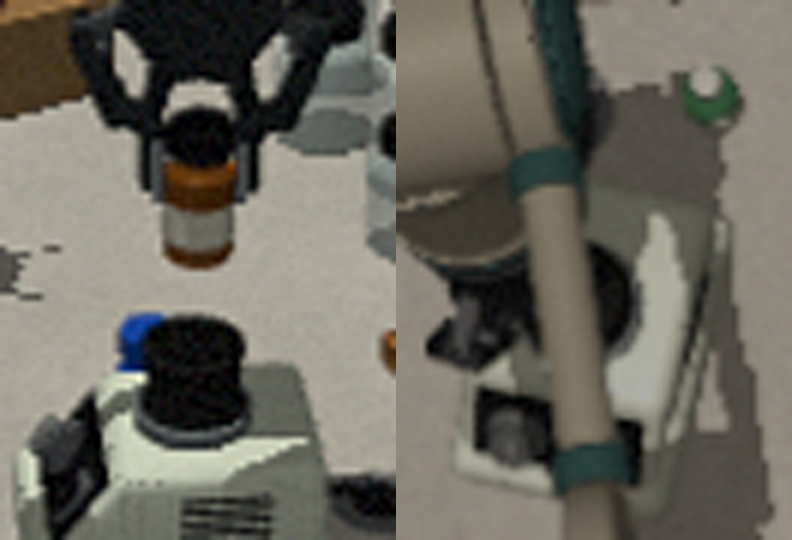

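The jar is held clear of the cup: its base is at about (199,267), and the empty cup rim spans x 147–244 with its top at 315 in the side crop.

Run:
```python
from h import *
s3=lambda u,v:(220+(u+.5)/6-.5,85+(v+.5)/6-.5)
def circ(c,r): a=np.linspace(0,2*np.pi,72); return np.c_[c[0]+r*np.cos(a),c[1]+r*np.sin(a),np.full(72,c[2])]
def box(c,r):
    q=(proj("side",circ(c,r))+.5-[220,85])*6-.5; return np.r_[q.min(0),q.max(0)].round(0)
s=manip.get_state(); p=s["position"]; print(p)
print("jar base if centred (minx,miny,maxx,maxy)",box(p-[0,0,.0319],.019), "measured x164-235 bottom 267")
print("cap top",box(p+[0,0,.0461],.0175),"measured 162-235?, top 104")
for y in(.176,.18,.184,.188): print(y,"rim",box([.562,y,.157],.029),"meas 147,315,244")
```

```text
[0.5623042  0.18209024 0.24143725]
jar base if centred (minx,miny,maxx,maxy) [159. 245. 230. 282.] measured x164-235 bottom 267
cap top [161. 116. 229. 149.] measured 162-235?, top 104
0.176 rim [143. 324. 250. 383.] meas 147,315,244
0.18 rim [141. 321. 248. 379.] meas 147,315,244
0.184 rim [138. 317. 245. 375.] meas 147,315,244
0.188 rim [136. 313. 243. 371.] meas 147,315,244
```

```bash
python3 -m pendant '[{"dx":-0.014,"dy":0.004,"dz":0,"rx":0,"ry":0,"rz":0,"hand":0.02},{"dx":-0.03,"dy":0.0085,"dz":0,"rx":0,"ry":0,"rz":0,"hand":0.02},{"dx":-0.03,"dy":0.0085,"dz":0,"rx":0,"ry":0,"rz":0,"hand":0.02},{"dx":-0.03,"dy":0.0085,"dz":0,"rx":0,"ry":0,"rz":0,"hand":0.02},{"dx":-0.03,"dy":0.0085,"dz":0,"rx":0,"ry":0,"rz":0,"hand":0.02},{"dx":-0.03,"dy":0.0085,"dz":0,"rx":0,"ry":0,"rz":0,"hand":0.02},{"dx":-0.03,"dy":0.0085,"dz":0,"rx":0,"ry":0,"rz":0,"hand":0.02},{"dx":-0.03,"dy":0.0085,"dz":0,"rx":0,"ry":0,"rz":0,"hand":0.02},{"dx":-0.03,"dy":0.0085,"dz":0,"rx":0,"ry":0,"rz":0,"hand":0.02},{"dx":-0.025,"dy":0.006,"dz":0,"rx":0,"ry":0,"rz":0,"hand":0.02},{"dx":-0.015,"dy":0.004,"dz":0,"rx":0,"ry":0,"rz":0,"hand":0.02},{"dx":0,"dy":0,"dz":0,"rx":0,"ry":0,"rz":0,"hand":0.02}]'; python3 go.py .536 -.1235 .084
```

```text
clock: 6.43
position: [0.5319, -0.1256, 0.2396]
ee_rot: [-0.0, 0.825, 0.565, -0.002]
contact_force: [-0.8, 0.3, -1.0]
width: 0.0363
gripper_force: 46.8
clock 6.43 pos [ 0.5319 -0.1256  0.2396] shift [0.0039 0.0035 0.1556] turn deg [-0.16  0.16 -0.35] w 0.0363 F [-0.81  0.29 -0.99] 46.79455518722534
```

```bash
python3 -m pendant '[{"dx":0,"dy":0,"dz":0.015,"rx":0,"ry":0,"rz":0,"hand":0.02},{"dx":0,"dy":0,"dz":0.03,"rx":0,"ry":0,"rz":0,"hand":0.02},{"dx":0,"dy":0,"dz":0.03,"rx":0,"ry":0,"rz":0,"hand":0.02},{"dx":0,"dy":0,"dz":0.03,"rx":0,"ry":0,"rz":0,"hand":0.02},{"dx":0,"dy":0,"dz":0.03,"rx":0,"ry":0,"rz":0,"hand":0.02},{"dx":0,"dy":0,"dz":0.015,"rx":0,"ry":0,"rz":0,"hand":0.02},{"dx":0,"dy":0,"dz":0.006,"rx":0,"ry":0,"rz":0,"hand":0.02},{"dx":0,"dy":0,"dz":0,"rx":0,"ry":0,"rz":0,"hand":0.02},{"dx":0,"dy":0,"dz":0,"rx":0,"ry":0,"rz":0,"hand":0.02},{"dx":0,"dy":0,"dz":0,"rx":0,"ry":0,"rz":0,"hand":0.02}]'; python3 go.py .536 -.1235 .084
python3 - <<'E'
from h import *
s=manip.get_state(); p=s["position"]
grab("side","side4");grab("top","top4"); print(proj("side",p),proj("top",p))
a=cv2.resize(cv2.imread("pics/side4.png")[190:265,245:311],None,fx=8,fy=8,interpolation=cv2.INTER_CUBIC)[:, :400]
a=cv2.resize(cv2.imread("pics/side4.png")[195:270,250:300],None,fx=8,fy=8,interpolation=cv2.INTER_CUBIC)
b=cv2.resize(cv2.imread("pics/top4.png")[150:225,270:320],None,fx=8,fy=8,interpolation=cv2.INTER_CUBIC)
cv2.imwrite("pics/s4.png",np.hstack([a,b]))
def circ(c,r): t=np.linspace(0,2*np.pi,72); return np.c_[c[0]+r*np.cos(t),c[1]+r*np.sin(t),np.full(72,c[2])]
def box(c,r):
    q=(proj("side",circ(c,r))+.5-[250,195])*8-.5; return np.r_[q.min(0),q.max(0)].round(0)
print("jar base",box(p-[0,0,.0319],.019),"slot",box([.536,-.1235,.042],.021))
E
```

```text
clock: 7.27
position: [0.5346, -0.122, 0.0865]
ee_rot: [0.001, 0.824, 0.567, 0.001]
contact_force: [0.2, -0.3, -1.1]
width: 0.0363
gripper_force: 46.8
clock 7.27 pos [ 0.5346 -0.122   0.0865] shift [-0.0009  0.0018  0.0025] turn deg [ 0.14  0.   -0.11] w 0.0363 F [ 0.22 -0.3  -1.06] 46.7610901594162
[[277.43314892 219.03247057]] [[292.44219265 186.16795921]]
jar base [167. 227. 272. 297.] slot [166. 250. 280. 328.]
```

View pics/s4.png

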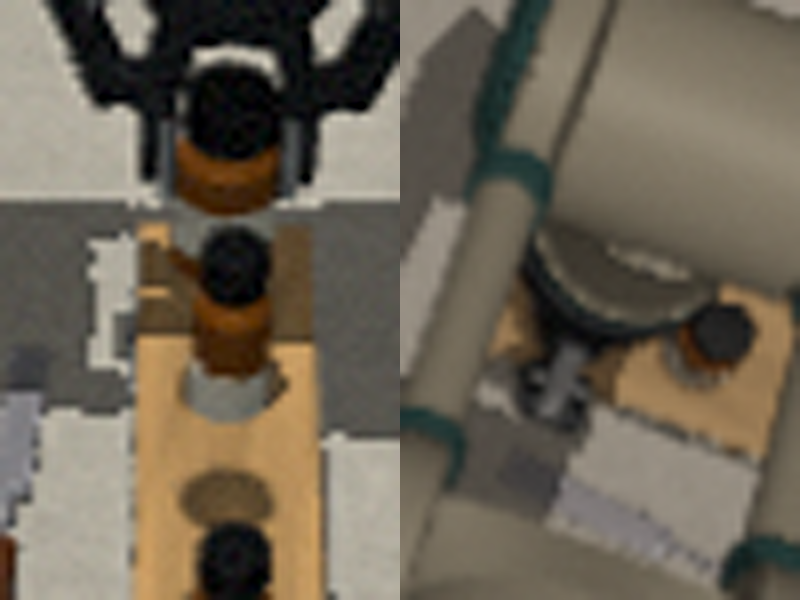

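The side view shows the jar just above the slot and lined up left to right, with its cap top edge near (235,62). The tall vial hides the front of its base.

Run:
```python
from fit import *
s=manip.get_state(); p=np.array([.5346,-.122,.0865]); print(s["position"])
def circ(c,r): t=np.linspace(0,2*np.pi,72); return np.c_[c[0]+r*np.cos(t),c[1]+r*np.sin(t),np.full(72,c[2])]
def box(c,r):
    q=(proj("side",circ(c,r))+.5-[250,195])*8-.5; return np.r_[q.min(0),q.max(0)].round(0)
for d in(-.004,0,.004,.008): print(d,"cap",box(p+[.356*d,.934*d,.0461],.0175))
W=world([.4973,-.2244,-.3638],[(-.032,.141,.042),(.032,.141,.042)])
print("rack far edge",((proj("side",W)+.5-[250,195])*8-.5).round())
V=world([.4973,-.2244,-.3638],[(0,.054,.110)])[0]; print("vialcap",box(V,.012),"mouth -",box(world([.4973,-.2244,-.3638],[(0,0,.042)])[0],.016))
# capmask measured extents in image: dark pixels
im=cv2.imread("pics/side4.png")[195:270,250:300]; big=cv2.resize(im,None,fx=8,fy=8,interpolation=cv2.INTER_CUBIC).max(2)
print("vial cap col profile", [int(v) for v in big[262,190:285:3]]); print("jar cap column x=235", [int(v) for v in big[40:90:3,235]])
print("vial cap column x=236", [int(v) for v in big[215:245:2,236]],"mouth col230",[int(v) for v in big[450:545:4,215]])
```

```text
t [ 0.4973 -0.2244 -0.3638]
[[0.1, -0.1], [-0.0, 0.1], [-0.2, -0.1], [-0.0, -0.0], [-0.1, -0.0], [0.2, 0.2]]
s [ 0.4981 -0.2232 -0.3684]
[[-0.1, -0.0], [-0.0, 0.5], [0.2, 0.0], [-0.2, 0.7], [0.4, -0.2], [-0.3, -1.1]]
b [ 0.4976 -0.2239 -0.3666]
[[-0.1, -0.3], [-0.1, -0.1], [-0.4, -0.0], [-0.2, -0.2], [-0.2, -0.1], [0.0, 0.0], [-0.2, 0.2], [-0.1, 0.7], [0.2, 0.3], [-0.1, 0.9], [0.3, 0.0], [-0.4, -0.9]]
slot [[ 0.53634276 -0.12305043  0.042     ]] vial [[ 0.51698726 -0.17346238  0.        ]]
[ 0.5347186  -0.12203099  0.08673905]
-0.004 cap [179.  73. 278. 137.]
0 cap [178.  66. 278. 130.]
0.004 cap [178.  59. 277. 122.]
0.008 cap [178.  52. 277. 115.]
rack far edge [[136. 227.]
 [307. 231.]]
vialcap [198. 227. 267. 274.] mouth - [180. 468. 273. 535.]
vial cap col profile [60, 61, 57, 46, 35, 24, 21, 22, 21, 20, 21, 24, 26, 28, 30, 31, 31, 29, 27, 25, 24, 20, 16, 13, 9, 8, 24, 50, 76, 97, 102, 100]
jar cap column x=235 [28, 54, 108, 159, 191, 190, 162, 123, 87, 51, 23, 17, 13, 6, 6, 5, 7]
vial cap column x=236 [86, 102, 111, 107, 93, 74, 55, 41, 32, 27, 24, 21, 22, 26, 28] mouth col230 [172, 170, 167, 153, 137, 111, 90, 82, 89, 91, 91, 93, 96, 97, 96, 98, 99, 89, 73, 52, 37, 22, 15, 16]
```

```bash
python3 -m pendant '[{"dx":-0.001,"dy":0.0015,"dz":0,"rx":0,"ry":0,"rz":0,"hand":0.02},{"dx":0,"dy":0,"dz":0.006,"rx":0,"ry":0,"rz":0,"hand":0.02},{"dx":0,"dy":0,"dz":0.006,"rx":0,"ry":0,"rz":0,"hand":0.02},{"dx":0,"dy":0,"dz":0.004,"rx":0,"ry":0,"rz":0,"hand":0.02},{"dx":0,"dy":0,"dz":0,"rx":0,"ry":0,"rz":0,"hand":0.02},{"dx":0,"dy":0,"dz":0,"rx":0,"ry":0,"rz":0,"hand":0.02}]'; python3 go.py .536 -.1238 .046
```

```text
clock: 7.87
position: [0.5347, -0.1234, 0.0687]
ee_rot: [-0.0, 0.824, 0.567, -0.0]
contact_force: [0.4, -1.4, -0.5]
width: 0.0364
gripper_force: 46.7
clock 7.87 pos [ 0.5347 -0.1234  0.0687] shift [0.0001 0.0013 0.0227] turn deg [-0.02  0.02 -0.11] w 0.0364 F [ 0.43 -1.35 -0.54] 46.677337288856506
```

```bash
python3 -m pendant '[{"dx":0,"dy":0.0008,"dz":0.005,"rx":0,"ry":0,"rz":0,"hand":0.02},{"dx":0,"dy":0,"dz":0.005,"rx":0,"ry":0,"rz":0,"hand":0.02},{"dx":0,"dy":0,"dz":0.005,"rx":0,"ry":0,"rz":0,"hand":0.02},{"dx":0,"dy":0,"dz":0.005,"rx":0,"ry":0,"rz":0,"hand":0.02},{"dx":0,"dy":0,"dz":0,"rx":0,"ry":0,"rz":0,"hand":0.02},{"dx":0,"dy":0,"dz":0,"rx":0,"ry":0,"rz":0,"hand":0.02}]'; python3 go.py .536 -.1238 .046
```

```text
clock: 8.37
position: [0.5352, -0.1233, 0.0488]
ee_rot: [-0.0, 0.824, 0.567, -0.0]
contact_force: [0.3, 0.1, -0.8]
width: 0.0363
gripper_force: 46.7
clock 8.37 pos [ 0.5352 -0.1233  0.0488] shift [-0.0002  0.0009  0.0028] turn deg [-0.06  0.   -0.12] w 0.0363 F [ 0.32  0.06 -0.84] 46.74795985221863
```

```bash
python3 -m pendant '[{"dx":0,"dy":0,"dz":0.002,"rx":0,"ry":0,"rz":0,"hand":0.02},{"dx":0,"dy":0,"dz":0.0015,"rx":0,"ry":0,"rz":0,"hand":0.02},{"dx":0,"dy":0,"dz":0,"rx":0,"ry":0,"rz":0,"hand":0.02},{"dx":0,"dy":0,"dz":0,"rx":0,"ry":0,"rz":0,"hand":0.02}]'; python3 go.py .536 -.1238 .046
```

```text
clock: 8.7
position: [0.5354, -0.1234, 0.0458]
ee_rot: [-0.0, 0.824, 0.567, -0.0]
contact_force: [0.6, 0.3, -2.4]
width: 0.0363
gripper_force: 46.8
clock 8.7 pos [ 0.5354 -0.1234  0.0458] shift [-0.0002  0.0007 -0.0002] turn deg [-0.01  0.   -0.12] w 0.0363 F [ 0.57  0.3  -2.41] 46.75078511238098
```

```bash
python3 -m pendant '[{"dx":0,"dy":0,"dz":0.001,"rx":0,"ry":0,"rz":0,"hand":0.02},{"dx":0,"dy":0,"dz":0,"rx":0,"ry":0,"rz":0,"hand":0.02},{"dx":0,"dy":0,"dz":0,"rx":0,"ry":0,"rz":0,"hand":0.04},{"dx":0,"dy":0,"dz":0,"rx":0,"ry":0,"rz":0,"hand":0.045},{"dx":0,"dy":0,"dz":0,"rx":0,"ry":0,"rz":0,"hand":0.055},{"dx":0,"dy":0,"dz":0,"rx":0,"ry":0,"rz":0,"hand":0.065},{"dx":0,"dy":0,"dz":0,"rx":0,"ry":0,"rz":0,"hand":0.07},{"dx":0,"dy":0,"dz":0,"rx":0,"ry":0,"rz":0,"hand":0.07}]'; python3 go.py .536 -.1238 .046
```

```text
clock: 9.37
position: [0.5356, -0.1235, 0.0449]
ee_rot: [0.0, 0.824, 0.567, 0.0]
contact_force: [-1.1, -0.5, 0.4]
width: 0.0697
gripper_force: 0.0
clock 9.37 pos [ 0.5356 -0.1235  0.0449] shift [-0.0001  0.0005 -0.0011] turn deg [ 0.02  0.01 -0.12] w 0.0697 F [-1.07 -0.52  0.36] 0.0
```

```bash
python3 -m pendant '[{"dx":0,"dy":0,"dz":-0.01,"rx":0,"ry":0,"rz":0,"hand":0.08},{"dx":0,"dy":0,"dz":-0.02,"rx":0,"ry":0,"rz":0,"hand":0.08},{"dx":0,"dy":0,"dz":-0.03,"rx":0,"ry":0,"rz":0,"hand":0.08},{"dx":0,"dy":0,"dz":-0.04,"rx":0,"ry":0,"rz":0,"hand":0.08},{"dx":0,"dy":0,"dz":-0.04,"rx":0,"ry":0,"rz":0,"hand":0.08},{"dx":-0.02,"dy":0,"dz":0,"rx":0,"ry":0,"rz":0,"hand":0.08},{"dx":-0.02,"dy":0,"dz":0,"rx":0,"ry":0,"rz":0,"hand":0.08},{"dx":-0.0135,"dy":0,"dz":0,"rx":0,"ry":0,"rz":0,"hand":0.08},{"dx":0,"dy":0,"dz":0,"rx":0,"ry":0,"rz":0,"hand":0.08},{"dx":0,"dy":0,"dz":0,"rx":0,"ry":0,"rz":0,"hand":0.08}]'; python3 go.py .5167 -.1737 .054
python3 - <<'E'
from h import *
s=manip.get_state(); p=s["position"]
grab("side","side5")
cv2.imwrite("pics/s5.png",cv2.resize(cv2.imread("pics/side5.png")[150:270,235:335],None,fx=5,fy=5,interpolation=cv2.INTER_CUBIC))
E
```

```text
clock: 10.2
position: [0.5159, -0.1736, 0.1847]
ee_rot: [-0.0, 0.824, 0.566, 0.0]
contact_force: [-0.4, 0.2, 0.1]
width: 0.0803
gripper_force: 0.0
clock 10.2 pos [ 0.5159 -0.1736  0.1847] shift [1.000e-04 8.000e-04 1.307e-01] turn deg [-0.04 -0.04 -0.23] w 0.0803 F [-0.44  0.16  0.08] 0.0
```

View pics/s5.png

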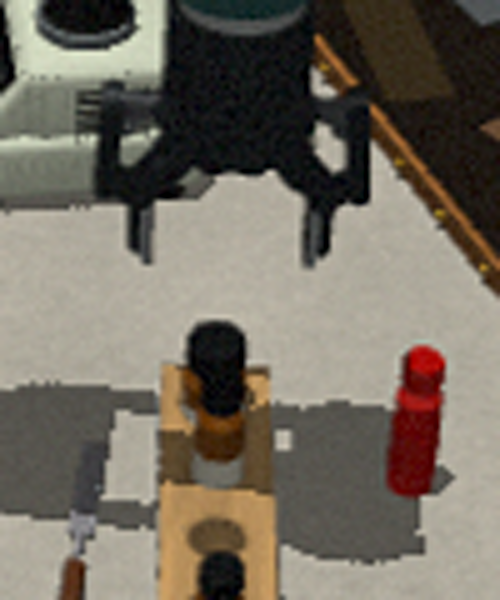

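The jar stands in its slot, seen behind the tall vial at (217,360). The open fingers straddle the vial, and the red one at (415,420) is clear.

```bash
python3 -m pendant '[{"dx":0,"dy":0.0008,"dz":0.015,"rx":0,"ry":0,"rz":0,"hand":0.06},{"dx":0,"dy":0,"dz":0.025,"rx":0,"ry":0,"rz":0,"hand":0.06},{"dx":0,"dy":0,"dz":0.025,"rx":0,"ry":0,"rz":0,"hand":0.06},{"dx":0,"dy":0,"dz":0.025,"rx":0,"ry":0,"rz":0,"hand":0.06},{"dx":0,"dy":0,"dz":0.025,"rx":0,"ry":0,"rz":0,"hand":0.06},{"dx":0,"dy":0,"dz":0.013,"rx":0,"ry":0,"rz":0,"hand":0.06},{"dx":0,"dy":0,"dz":0.004,"rx":0,"ry":0,"rz":0,"hand":0.06},{"dx":0,"dy":0,"dz":0,"rx":0,"ry":0,"rz":0,"hand":0.06},{"dx":0,"dy":0,"dz":0,"rx":0,"ry":0,"rz":0,"hand":0.06}]'; python3 go.py .5167 -.1737 .052
python3 -m pendant '[{"dx":0,"dy":0,"dz":0,"rx":0,"ry":0,"rz":0,"hand":0.035},{"dx":0,"dy":0,"dz":0,"rx":0,"ry":0,"rz":0,"hand":0.035},{"dx":0,"dy":0,"dz":0,"rx":0,"ry":0,"rz":0,"hand":0.015},{"dx":0,"dy":0,"dz":0,"rx":0,"ry":0,"rz":0,"hand":0.01},{"dx":0,"dy":0,"dz":0,"rx":0,"ry":0,"rz":0,"hand":0.01},{"dx":0,"dy":0,"dz":0,"rx":0,"ry":0,"rz":0,"hand":0.01},{"dx":0,"dy":0,"dz":0,"rx":0,"ry":0,"rz":0,"hand":0.01}]' 50; python3 go.py .5167 -.1737 .052
```

```text
clock: 11.0
position: [0.5177, -0.1734, 0.0531]
ee_rot: [0.0, 0.824, 0.567, 0.0]
contact_force: [0.2, -0.1, 1.1]
width: 0.06
gripper_force: 0.0
clock 11.0 pos [ 0.5177 -0.1734  0.0531] shift [-0.0006 -0.0009  0.0011] turn deg [ 0.03 -0.01 -0.09] w 0.06 F [ 0.19 -0.05  1.07] 0.0
clock: 11.58
position: [0.5177, -0.174, 0.054]
ee_rot: [0.001, 0.824, 0.567, 0.001]
contact_force: [-1.3, 0.1, 6.2]
width: 0.0269
gripper_force: 49.2
clock 11.58 pos [ 0.5177 -0.174   0.054 ] shift [-0.0001 -0.0011  0.002 ] turn deg [ 0.12  0.   -0.13] w 0.0269 F [-1.31  0.08  6.17] 49.19169902801514
```

```bash
python3 -m pendant '[{"dx":0,"dy":0,"dz":-0.005,"rx":0,"ry":0,"rz":0,"hand":0.01},{"dx":0,"dy":0,"dz":-0.015,"rx":0,"ry":0,"rz":0,"hand":0.01},{"dx":0,"dy":0,"dz":-0.025,"rx":0,"ry":0,"rz":0,"hand":0.01},{"dx":0,"dy":0,"dz":-0.03,"rx":0,"ry":0,"rz":0,"hand":0.01},{"dx":0,"dy":0,"dz":-0.03,"rx":0,"ry":0,"rz":0,"hand":0.01},{"dx":0,"dy":0,"dz":-0.03,"rx":0,"ry":0,"rz":0,"hand":0.01},{"dx":0,"dy":0,"dz":-0.03,"rx":0,"ry":0,"rz":0,"hand":0.01},{"dx":0,"dy":0,"dz":-0.025,"rx":0,"ry":0,"rz":0,"hand":0.01},{"dx":0,"dy":0,"dz":-0.01,"rx":0,"ry":0,"rz":0,"hand":0.01},{"dx":0,"dy":0,"dz":0,"rx":0,"ry":0,"rz":0,"hand":0.01}]' 60; python3 go.py .563 .184 .25
```

```text
clock: 12.42
position: [0.5183, -0.1743, 0.2555]
ee_rot: [0.003, 0.824, 0.567, 0.001]
contact_force: [-0.3, 0.3, -1.2]
width: 0.0266
gripper_force: 59.8
clock 12.42 pos [ 0.5183 -0.1743  0.2555] shift [ 0.3506 -0.0865  0.0048] turn deg [ 0.33  0.03 -0.12] w 0.0266 F [-0.29  0.26 -1.19] 59.796695709228516
```

```bash
python3 -m pendant '[{"dx":0.015,"dy":-0.004,"dz":0,"rx":0,"ry":0,"rz":0,"hand":0.01},{"dx":0.034,"dy":-0.0085,"dz":0,"rx":0,"ry":0,"rz":0,"hand":0.01},{"dx":0.034,"dy":-0.0085,"dz":0,"rx":0,"ry":0,"rz":0,"hand":0.01},{"dx":0.034,"dy":-0.0085,"dz":0,"rx":0,"ry":0,"rz":0,"hand":0.01},{"dx":0.034,"dy":-0.0085,"dz":0,"rx":0,"ry":0,"rz":0,"hand":0.01},{"dx":0.034,"dy":-0.0085,"dz":0,"rx":0,"ry":0,"rz":0,"hand":0.01},{"dx":0.034,"dy":-0.0085,"dz":0,"rx":0,"ry":0,"rz":0,"hand":0.01},{"dx":0.034,"dy":-0.0085,"dz":0,"rx":0,"ry":0,"rz":0,"hand":0.01},{"dx":0.034,"dy":-0.0085,"dz":0,"rx":0,"ry":0,"rz":0,"hand":0.01},{"dx":0.034,"dy":-0.0085,"dz":0,"rx":0,"ry":0,"rz":0,"hand":0.01},{"dx":0.02,"dy":-0.004,"dz":0,"rx":0,"ry":0,"rz":0,"hand":0.01},{"dx":0.009,"dy":-0.002,"dz":0,"rx":0,"ry":0,"rz":0,"hand":0.01}]'
python3 -m pendant '[{"dx":0,"dy":0,"dz":0,"rx":0,"ry":0,"rz":0,"hand":0.01},{"dx":0,"dy":0,"dz":0.01,"rx":0,"ry":0,"rz":0,"hand":0.01},{"dx":0,"dy":0,"dz":0.02,"rx":0,"ry":0,"rz":0,"hand":0.01},{"dx":0,"dy":0,"dz":0.01,"rx":0,"ry":0,"rz":0,"hand":0.01},{"dx":0,"dy":0,"dz":0,"rx":0,"ry":0,"rz":0,"hand":0.01},{"dx":0,"dy":0,"dz":0,"rx":0,"ry":0,"rz":0,"hand":0.01}]';python3 go.py .563 .184 .182
python3 - <<'E'
from h import *
p=manip.get_state()["position"]; grab("side","side6"); grab("top","top6")
a=cv2.resize(cv2.imread("pics/side6.png")[85:175,220:286],None,fx=6,fy=6,interpolation=cv2.INTER_CUBIC)
b=cv2.resize(cv2.imread("pics/top6.png")[125:215,165:231],None,fx=6,fy=6,interpolation=cv2.INTER_CUBIC)
cv2.imwrite("pics/s6.png",np.hstack([a,b]))
def circ(c,r): t=np.linspace(0,2*np.pi,72); return np.c_[c[0]+r*np.cos(t),c[1]+r*np.sin(t),np.full(72,c[2])]
def box(c,r):
    q=(proj("side",circ(c,r))+.5-[220,85])*6-.5; return np.r_[q.min(0),q.max(0)].round(0)
print("vial base",box(p-[0,0,.042],.014),"cap",box(p+[0,0,.056],.012),"rim",box([.563,.184,.157],.029))
E
```

```text
clock: 13.42
position: [0.5605, 0.187, 0.25]
ee_rot: [-0.001, 0.823, 0.568, -0.002]
contact_force: [0.9, -0.5, -1.0]
width: 0.0265
gripper_force: 59.8
clock: 13.92
position: [0.5609, 0.1826, 0.2118]
ee_rot: [-0.0, 0.824, 0.566, -0.001]
contact_force: [0.3, 0.1, 0.9]
width: 0.0265
gripper_force: 59.8
clock 13.92 pos [0.5609 0.1826 0.2118] shift [0.0021 0.0015 0.0298] turn deg [-0.1   0.1  -0.21] w 0.0265 F [0.34 0.12 0.86] 59.77538287639618
vial base [165. 313. 217. 341.] cap [169. 155. 215. 178.] rim [140. 317. 247. 374.]
```

View pics/s6.png

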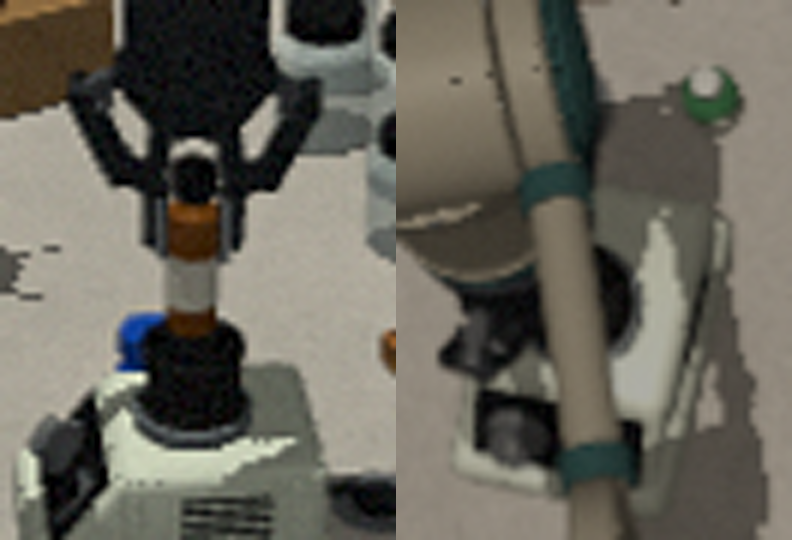

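The vial is held upright over the cup: its base is at about (191,335), with the cup rim centred near x=195. I'll correct by about 2 mm and go down.

```bash
python3 -m pendant '[{"dx":0.002,"dy":0.0017,"dz":0.003,"rx":0,"ry":0,"rz":0,"hand":0.01},{"dx":0,"dy":0,"dz":0.007,"rx":0,"ry":0,"rz":0,"hand":0.01},{"dx":0,"dy":0,"dz":0.007,"rx":0,"ry":0,"rz":0,"hand":0.01},{"dx":0,"dy":0,"dz":0.005,"rx":0,"ry":0,"rz":0,"hand":0.01},{"dx":0,"dy":0,"dz":0.003,"rx":0,"ry":0,"rz":0,"hand":0.01},{"dx":0,"dy":0,"dz":0,"rx":0,"ry":0,"rz":0,"hand":0.01},{"dx":0,"dy":0,"dz":0,"rx":0,"ry":0,"rz":0,"hand":0.01}]';python3 go.py .563 .184 .182
```

```text
clock: 14.6
position: [0.5637, 0.1854, 0.1874]
ee_rot: [-0.0, 0.824, 0.567, -0.0]
contact_force: [0.6, 0.5, -0.1]
width: 0.0262
gripper_force: 59.8
clock 14.6 pos [0.5637 0.1854 0.1874] shift [-0.0015 -0.0001  0.0054] turn deg [-0.03  0.03 -0.11] w 0.0262 F [ 0.61  0.52 -0.11] 59.77960646152496
```

```bash
python3 -m pendant '[{"dx":0,"dy":0,"dz":0.002,"rx":0,"ry":0,"rz":0,"hand":0.01},{"dx":0,"dy":0,"dz":0.002,"rx":0,"ry":0,"rz":0,"hand":0.01},{"dx":0,"dy":0,"dz":0.002,"rx":0,"ry":0,"rz":0,"hand":0.01},{"dx":0,"dy":0,"dz":0.001,"rx":0,"ry":0,"rz":0,"hand":0.01},{"dx":0,"dy":0,"dz":0,"rx":0,"ry":0,"rz":0,"hand":0.01},{"dx":0,"dy":0,"dz":0,"rx":0,"ry":0,"rz":0,"hand":0.01}]';python3 go.py .563 .184 .176
```

```text
clock: 15.1
position: [0.5641, 0.1854, 0.1815]
ee_rot: [0.0, 0.824, 0.567, 0.0]
contact_force: [-1.0, 0.9, 4.3]
width: 0.0265
gripper_force: 60.2
clock 15.1 pos [0.5641 0.1854 0.1815] shift [-0.0017 -0.0005  0.0055] turn deg [ 0.05 -0.03 -0.12] w 0.0265 F [-1.04  0.86  4.26] 60.2070415019989
```

```bash
python3 -m pendant '[{"dx":0,"dy":0,"dz":0.0015,"rx":0,"ry":0,"rz":0,"hand":0.01},{"dx":0,"dy":0,"dz":0.0015,"rx":0,"ry":0,"rz":0,"hand":0.01},{"dx":0,"dy":0,"dz":0.0015,"rx":0,"ry":0,"rz":0,"hand":0.01},{"dx":0,"dy":0,"dz":0,"rx":0,"ry":0,"rz":0,"hand":0.01},{"dx":0,"dy":0,"dz":0,"rx":0,"ry":0,"rz":0,"hand":0.01},{"dx":0,"dy":0,"dz":0,"rx":0,"ry":0,"rz":0,"hand":0.01}]';python3 go.py .563 .184 .176
```

```text
clock: 15.6
position: [0.5641, 0.1855, 0.1773]
ee_rot: [0.0, 0.824, 0.567, 0.001]
contact_force: [-2.3, -0.9, 7.8]
width: 0.0264
gripper_force: 60.5
clock 15.6 pos [0.5641 0.1855 0.1773] shift [-0.0018 -0.0005  0.0013] turn deg [ 0.07 -0.04 -0.12] w 0.0264 F [-2.3  -0.94  7.76] 60.5306214094162
```

```bash
python3 -m pendant '[{"dx":0,"dy":0,"dz":0.001,"rx":0,"ry":0,"rz":0,"hand":0.01},{"dx":0,"dy":0,"dz":0.001,"rx":0,"ry":0,"rz":0,"hand":0.01},{"dx":0,"dy":0,"dz":0,"rx":0,"ry":0,"rz":0,"hand":0.01},{"dx":0,"dy":0,"dz":0,"rx":0,"ry":0,"rz":0,"hand":0.01},{"dx":0,"dy":0,"dz":0,"rx":0,"ry":0,"rz":0,"hand":0.01}]';python3 go.py .563 .184 .176
```

```text
clock: 16.02
position: [0.5641, 0.1855, 0.1761]
ee_rot: [0.0, 0.824, 0.567, 0.001]
contact_force: [-3.3, -0.4, 10.4]
width: 0.0267
gripper_force: 61.1
clock 16.02 pos [0.5641 0.1855 0.1761] shift [-0.0018 -0.0005  0.0001] turn deg [ 0.09 -0.06 -0.12] w 0.0267 F [-3.25 -0.41 10.39] 61.12390995025635
```

```bash
python3 -m pendant '[{"dx":0,"dy":0,"dz":0.001,"rx":0,"ry":0,"rz":0,"hand":0.01},{"dx":0,"dy":0,"dz":0,"rx":0,"ry":0,"rz":0,"hand":0.01},{"dx":0,"dy":0,"dz":0,"rx":0,"ry":0,"rz":0,"hand":0.01},{"dx":0,"dy":0,"dz":0,"rx":0,"ry":0,"rz":0,"hand":0.01}]';python3 go.py .563 .184 .176; python3 -m pendant '[{"dx":0,"dy":0,"dz":0,"rx":0,"ry":0,"rz":0,"hand":0.01}]'
```

```text
clock: 16.35
position: [0.5641, 0.1855, 0.176]
ee_rot: [0.0, 0.824, 0.567, 0.001]
contact_force: [-3.8, -1.0, 14.5]
width: 0.0269
gripper_force: 61.6
clock 16.35 pos [0.5641 0.1855 0.176 ] shift [-0.0018 -0.0005 -0.    ] turn deg [ 0.12 -0.08 -0.11] w 0.0269 F [-3.76 -0.97 14.53] 61.57321751117706
clock: 16.43
position: [0.5641, 0.1855, 0.176]
ee_rot: [0.0, 0.824, 0.567, 0.001]
contact_force: [-3.2, -1.1, 14.8]
width: 0.0264
gripper_force: 61.6
```

```bash
python3 -m pendant '[{"dx":0,"dy":0,"dz":0.0006,"rx":0,"ry":0,"rz":0,"hand":0.01},{"dx":0,"dy":0,"dz":0,"rx":0,"ry":0,"rz":0,"hand":0.01},{"dx":0,"dy":0,"dz":0,"rx":0,"ry":0,"rz":0,"hand":0.01},{"dx":0,"dy":0,"dz":0,"rx":0,"ry":0,"rz":0,"hand":0.01}]'; for i in 1 2 3; do python3 -m pendant '[{"dx":0,"dy":0,"dz":0,"rx":0,"ry":0,"rz":0,"hand":0.01},{"dx":0,"dy":0,"dz":0,"rx":0,"ry":0,"rz":0,"hand":0.01},{"dx":0,"dy":0,"dz":0,"rx":0,"ry":0,"rz":0,"hand":0.01}]' | grep -E 'pos|contact'; done
python3 - <<'E'
from h import *
for n,(x,y,w,h) in {"side":(220,85,120,230)}.items():
    grab(n,"fin"); cv2.imwrite("pics/fin2.png",cv2.resize(cv2.imread("pics/fin.png")[y:y+h,x:x+w],None,fx=2.6,fy=2.6,interpolation=cv2.INTER_CUBIC))
E
```

```text
clock: 16.77
position: [0.5642, 0.1856, 0.176]
ee_rot: [0.001, 0.824, 0.567, 0.001]
contact_force: [-4.6, 0.3, 16.2]
width: 0.0263
gripper_force: 61.9
position: [0.5641, 0.1856, 0.1759]
contact_force: [-4.3, -0.7, 17.6]
position: [0.5641, 0.1856, 0.1759]
contact_force: [-5.1, -0.5, 17.5]
position: [0.5641, 0.1856, 0.1759]
contact_force: [-4.5, -0.3, 17.1]
```

View pics/fin2.png

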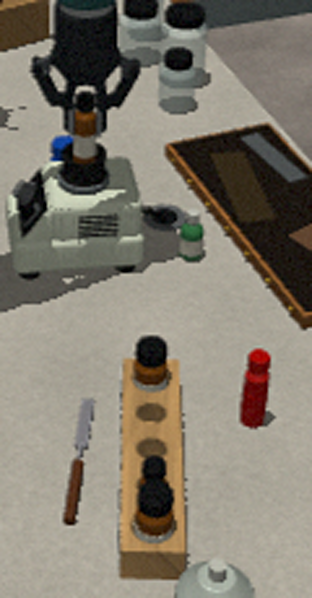

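The jar stands in its slot at (151,360) and the vial's bore is empty. The vial is upright in the cup at (86,140), pressed at about 17 N with the cup on its stop. The bystanders in view are undisturbed.

```bash
python3 -c "
from rig import manip
print(manip.sign_off())"
```

```text
the job is handed in; nothing more can be done
None
```

The job is handed in: the jar is standing in its own rack slot, and the tall vial is still gripped upright, holding the mixer's cup on its stop at about 17 N.

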